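# Fetch the fuse box from the back of the stock rack

### The arm

A 6-joint arm with a two-finger parallel gripper is mounted at the origin on a cart in front of the work surface, level with it; the furniture and walls round the work are solid. World frame = base frame: x ahead of the robot, y to its left, z up, the work surface at z = 0. Lengths are in mm, angles in rad, forces in N, time in s.
With the tool pointing down it reaches from about 350 to 725 mm from the base axis. Payload 6 kg.
Tool frame: the origin (TCP) lies between the finger pads; the fingertips stand 22 mm ahead of it and the grasp point (between the pads) lies 3 mm ahead of it; z points along the fingers, y is the line along which they close (so a half turn about z gives the same grasp; the last joint's range is limited). The gripper opens to 85 mm and grips with 20 to 120 N. Pads are 22 mm wide; open, the fingers measure 114 mm over their backs; the gripper's body (76 mm by 85 mm) begins 54 mm behind the grasp point. The pads swing forward as they close: fully open they stand 13 mm farther back than shut.
Start: joints at [-0.822, 0.04, 0.085, 0, -1.615, -0.334], TCP at [241.812, -549.093, 253.261] pointing down, gripper open.
Joint ranges: [-2.56, 2.56], [-1.29, 2.01], [-1.08, 1.49], [-3.29, 1.98], [-2.81, -0.18], [-2.99, 2.99]. Speed limits (rad/s): [2.57, 2.57, 3.01, 3.14, 3.14, 3.14].

### API

Orientations are given as a unit quaternion [w, x, y, z].
In Python, from station import r gives the robot as it stands.
- The arm moves only by the tool carry_out, never from a script. Its argument "targets" is one flat list of numbers, 7 for each row, row after row: the shift along the tool's x, y, z in units of 40 mm (1.0 is 40 mm), then the turn, a rotation vector about the tool's x, y, z in units of 5 degrees (1.0 is 5 degrees), then the finger opening in mm, from 0 to 85.4. A call has 1 to 12 rows; each row is the pose to reach, as a shift and turn from the pose commanded when the call began, along the tool's axes at that moment; what a row does not reach only later rows make up. A row lasts 1/12 s, in which the tool goes at most 41.7 mm and 7.16 degrees, less where a joint would pass 70% of its speed; a pose out of reach is approached as far as the arm can. A call with a gripper value outside its range is refused whole. The fingers move at their own pace and stop on an object; "squeeze" is the grip in N (left out, the last holds). Time passes only in rows, so rows that repeat a pose let the fingers close. It gives the time, the measured TCP pose, the force, the opening and the grip force at its end, in the units of the state.
- r.get_state(): the state, without advancing time (a new reading comes with each control period).
- r.camera(name): name is "scene" or "top"; returns the picture (384x512x3 uint8, red, green, blue); there is no depth.
- r.camera_model(name): a dict with "fx", "fy", "cx", "cy" (pixels), "R" (3x3) and "t" (3): a world point X has camera coordinates R X + t. Camera axes: x right, y down, z forward; pixel columns grow to the right and rows downward; lengths in mm; the calibration is good to about 2 mm. A picture is of the moment at which its call begins. camera_model takes no time and is no camera call.
- r.job_done(): hands the job in; it is judged then, once.
Trained networks look in the newest picture that a camera, given by its name, has taken for a name from the list of things; names that differ only in an ending like _2 or _b are one class to them, and where a whole thing is asked for, a point or a joint stands for the part that bears it (a point fixed in the world has none). Each returns a list of dicts, best first, with "score" (0 to 1); they miss things now and then, are a little off and sometimes report something else, mostly with a low value. They report only what shows in the picture. A call takes as long as a camera call. They do not tell look-alikes from the thing itself.
- r.spot_in(name, camera): "position" ([x, y, z] in mm, in world coordinates, good to about 4 mm: the middle of the surface that is visible of it).
- r.masks_of(name, camera): "pixels" (384x512 bool, what is visible of it).
- r.spot_point(name, camera): "position" ([x, y, z] in mm, in world coordinates, good to about 4 mm: a listed point, or the origin of a listed thing).
The state is a dict: "time_s": time; "joint_pos": joint angles; "qvel": joint speeds; "tau": joint torques, N m; "tcp_pos": TCP position; "tool_rot": TCP orientation; "wrist_force": force on the tool from outside, world axes, zero at the start; "ft_torque": the same for the moment, N m; "width": finger opening in mm; "grip_force": force on a finger pad.
Only numpy, scipy, OpenCV 4.12 (cv2) and the standard library are available. Lean on these libraries where they do the work, as an engineer would, in place of code of your own. Each camera call takes 0.05 s, during which the arm holds its last target. There are 200 camera calls.

### The job

Two things, a relay and a lidded tub, stand in the rack in front of the fuse box. Lift both out of the way and stand them on the dark rubber mat, then lay the fuse box flat in the empty grey tray; only after that put the relay and the tub back upright in the rack, each on the same marked berth where it stood at the start and the relay square to the rack. Keep the fuse box level while you carry it.

Things in the scene. Friction and masses are not known exactly. Their poses are not given: they have to be found in the camera images.
- rack: Fixed brown wooden rack, plate 218 (x) x 84 (y) x 4 mm: two marked berths in front, behind them a bay (inside x +12 to +94, 72 mm wide) walled left, right and behind, wall tops at z = 30. Origin under the plate on its centre line, 118 mm from the front edge; x to the rear, z up. The fuse box starts at x = +38: 6 to 13 mm behind the thing on the middle berth, 35 mm clear behind it, 6 at the sides.
- berth_front (a point): Centre of the front marked berth (64 x 68 mm, flat, no rim), on the top face of the rack's plate 4 mm above the desk; axes as the rack's.
- berth_middle (a point): Centre of the middle marked berth (64 x 68 mm, flat, no rim), between the front berth and the walled bay, on the plate's top face 4 mm above the desk; axes as the rack's.
- side_mat: Black rubber mat, 150 x 150 mm, 3 mm thick, fixed flat on the desk to the left or right of the rack. Origin at the centre of its underside, z up, x and y along its edges. Room for the relay and the tub side by side.
- kit_tray: Shallow empty open tray of grey plastic, fixed to the desk on the other side of the rack from the mat: outside 118 mm (x) by 98 mm (y), 16 mm high, walls and floor 4 mm thick, inside 110 x 90 mm. Origin at the centre of its underside, z up.
- power_relay: Dark grey block-shaped relay with two bright screw studs on top: body 44 mm (x) by 52 mm (y) by 30 mm high, studs up to 44 mm; about 0.14 kg. Origin at the centre of its underside, z up. Stands on the front or the middle berth, its x along the rack's x; can be gripped across the 52 mm sides from above.
- tub: Round whitish tub with a fixed green lid: 47 mm diameter up to 31 mm, lid 51 mm diameter from 31 to 41 mm height; about 0.05 kg. Origin at the centre of its underside, z up. Stands on the other berth.
- fuse_box: Flat closed box, yellow with a pale lid: 40 mm (x) by 60 mm (y) by 20 mm high, about 0.03 kg. Origin at the centre of its underside, z up. Lies in the walled rear bay, below the wall tops, its 40 mm width along the rack's x; only the 40 mm width can be gripped there, and the front finger needs the room of the middle berth.
Mind the look-alikes: they are no part of the job. There is more than one size of the power_relay; the one meant has the size given above.

How it is judged:
By the outcome, as a careful person would: the job done as asked, in the order asked, and still so for the second after the job is handed in, with the robot touching nothing.
It also fails if it takes over 128 s, if anything falls off the work surface, if the arm or the gripper's body presses on something with over 40 N, if the wrist force passes 120 N, or if a joint passes its speed limit or range.

## Working session

There is one attempt and no reset: what is moved stays moved. The work goes in short steps, Python scripts to look and compute and a tool call to move; the robot and the scene stay as the last step left them, time stands still between calls to the robot, and variables do not carry over. Pictures are saved under pics/ and viewed, at most 14 in all, crops included, and the job is handed in when it is done.

Besides the shell and the picture viewer there is one more tool, called as name(argument=value, ...), one argument or row to a line, values as JSON. carry_out: Moves the arm, as the interface text tells. Its arguments: {"type":"object","properties":{"targets":{"type":"array","items":{"type":"number"}},"squeeze":{"type":"number"}},"required":["targets"]}

```bash
ls; mkdir -p pics; python3 - <<'E'
from station import r
import cv2,numpy as np
s=r.get_state();print({k:np.round(v,3) for k,v in s.items()})
for c in("scene","top"):
    im=r.camera(c);cv2.imwrite(f"pics/{c}0.png",im[:,:,::-1])
    m=r.camera_model(c);print(c,m["fx"],np.round(-np.array(m["R"]).T@np.array(m["t"])),np.round(m["R"],2).tolist())
    for n in("rack","berth_front","berth_middle","side_mat","kit_tray","power_relay","tub","fuse_box"):
        print(n,[(np.round(d["position"]).tolist(),round(d["score"],2)) for d in r.spot_point(n,c)][:4])
E
```

```text
pics
{'time_s': np.float64(0.0), 'joint_pos': array([-0.822,  0.041,  0.084, -0.   , -1.616, -0.334]), 'qvel': array([-0.   ,  0.001,  0.   ,  0.   ,  0.   , -0.   ]), 'tau': array([-2.0000e-03, -3.6821e+01,  3.4740e+01,  6.9320e+00, -6.0000e-03,
        0.0000e+00]), 'tcp_pos': array([ 241.751, -548.827,  252.277]), 'tool_rot': array([-0.   , -0.206,  0.979,  0.001]), 'wrist_force': array([ 0.427, -0.621,  0.501]), 'ft_torque': array([ 0.035,  0.027, -0.008]), 'grip_force': np.float64(0.0), 'width': np.float64(85.837)}
scene 454.15733999092464 [168. 818. 844.] [[-0.9, -0.44, -0.0], [-0.29, 0.6, -0.75], [0.33, -0.67, -0.66]]
rack []
berth_front [([493.0, 74.0, 2.0], 0.69)]
berth_middle [([561.0, 71.0, 4.0], 0.69)]
side_mat [([534.0, 322.0, -1.0], 0.83)]
kit_tray [([516.0, -311.0, 3.0], 0.63)]
power_relay [([497.0, 77.0, 6.0], 0.96), ([494.0, 75.0, 2.0], 0.65), ([536.0, 179.0, 4.0], 0.59)]
tub [([495.0, 71.0, 6.0], 0.73), ([559.0, 70.0, 4.0], 0.68)]
fuse_box []
top 468.9445585049627 [ 439.   -3. 1406.] [[-0.01, -1.0, -0.0], [-1.0, 0.01, -0.08], [0.08, 0.0, -1.0]]
rack [([616.0, 68.0, 4.0], 0.69), ([579.0, 73.0, -0.0], 0.67)]
berth_front [([499.0, 73.0, 8.0], 0.93), ([539.0, 321.0, 1.0], 0.47)]
berth_middle [([560.0, 72.0, -1.0], 0.91), ([502.0, 72.0, 7.0], 0.5), ([564.0, 67.0, 6.0], 0.29)]
side_mat [([537.0, 318.0, 1.0], 0.87), ([560.0, 68.0, -0.0], 0.56)]
kit_tray [([523.0, -315.0, 1.0], 0.97), ([496.0, 72.0, 3.0], 0.42)]
power_relay [([502.0, 71.0, 4.0], 0.67), ([538.0, 182.0, 2.0], 0.4), ([522.0, -315.0, 2.0], 0.4)]
tub [([566.0, 69.0, 4.0], 0.68)]
fuse_box [([617.0, 67.0, 2.0], 0.56)]
```

```bash
python3 - <<'E'
import cv2
a=cv2.imread("pics/top0.png");cv2.imwrite("pics/top0b.png",cv2.resize(a[90:330,90:410],(800,600),interpolation=cv2.INTER_CUBIC))
E
```

```text
(no output)
```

View pics/scene0.png

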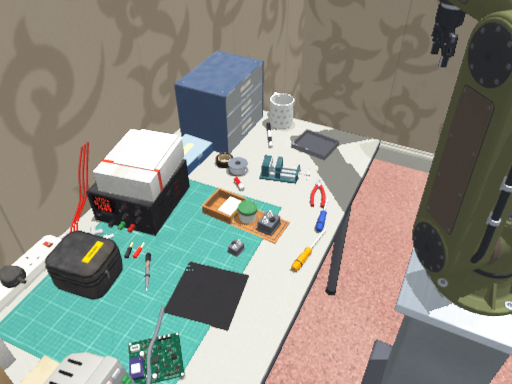

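View pics/top0b.png

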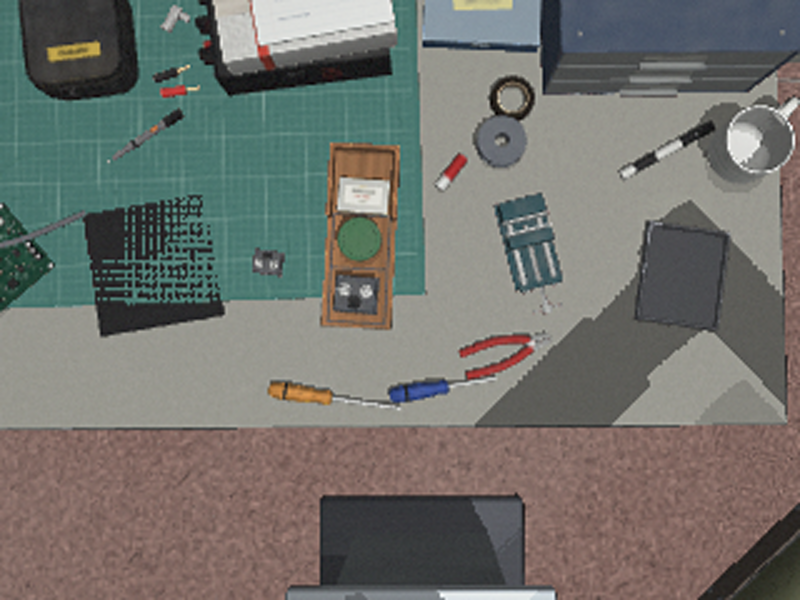

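The scene shows the relay on the front berth (≈268,222), the tub on the middle berth, and the fuse box in the bay. A small look-alike relay stands at (236,246). The black mat is on the left and the grey tray on the right, both slightly rotated. Next I measure the details.

```bash
cat > h.py <<'E'
from station import r
import cv2,numpy as np
from scipy.spatial.transform import Rotation as Ro
def bp(c,uv,z):
    m=r.camera_model(c);R=np.array(m["R"]);t=np.array(m["t"]);uv=np.atleast_2d(uv).astype(float)
    d=np.c_[(uv[:,0]-m["cx"])/m["fx"],(uv[:,1]-m["cy"])/m["fy"],np.ones(len(uv))]@R
    o=-R.T@t; return o+d*((z-o[2])/d[:,2])[:,None]
def rect(c,mask,z):
    n,l,st,_=cv2.connectedComponentsWithStats(mask.astype(np.uint8))
    k=1+np.argmax(st[1:,4]); v,u=np.nonzero(l==k)
    P=bp(c,np.r_[np.c_[u-.5,v-.5],np.c_[u+.5,v+.5],np.c_[u-.5,v+.5],np.c_[u+.5,v-.5]],z)[:,:2]
    (cx,cy),(w,h),a=cv2.minAreaRect(P.astype(np.float32)); 
    if a>45:a-=90;w,h=h,w
    return np.round([cx,cy,w,h,a],1),len(v)
def tool():
    s=r.get_state();q=s["tool_rot"];return np.array(s["tcp_pos"]),Ro.from_quat([q[1],q[2],q[3],q[0]]),s
def rows(pt,yaw):
    """shift/turn units from now to tcp pt with tool down, tool y axis at world yaw (deg, mod 180)"""
    p,R,s=tool()
    y=np.array([np.cos(np.radians(yaw)),np.sin(np.radians(yaw)),0]);z=np.array([0,0,-1.])
    best=min((Ro.from_matrix(np.c_[np.cross(e*y,z),e*y,z]) for e in(1,-1)),key=lambda Q:(R.inv()*Q).magnitude())
    return np.round(R.inv().apply(np.array(pt)-p)/40,3),np.round((R.inv()*best).as_rotvec(degrees=True)/5,3)
E
python3 - <<'E'
from h import *
im=r.camera("top")
Z=dict(rack=4,side_mat=3,kit_tray=16,power_relay=30,tub=41,fuse_box=24)
for n,z in Z.items():
    for d in r.masks_of(n,"top")[:3]: print(n,round(d["score"],2),*rect("top",d["pixels"],z))
hsv=cv2.cvtColor(im,cv2.COLOR_RGB2HSV);H,S,V=[hsv[...,i].astype(int) for i in range(3)]
box=np.zeros(H.shape,bool);box[140:230,210:262]=1
br=(H<20)&(S>90)&box; 
f=cv2.morphologyEx(br.astype(np.uint8),cv2.MORPH_CLOSE,np.ones((5,5)));print("rack",rect("top",f,4))
# long edges of front half (rows 190-222): left/right columns
L=[];Rr=[]
for v in range(178,220):
    u=np.nonzero(br[v])[0]
    if len(u)>3:L.append((u.min()-.5,v));Rr.append((u.max()+.5,v))
for nm,E in(("L",L),("R",Rr)):
    P=bp("top",E,4);k=np.polyfit(P[:,0],P[:,1],1);print(nm,np.degrees(np.arctan(k[0])),"y@530",np.polyval(k,530))
vs,us=np.nonzero(br);print("front row",vs.max(),bp("top",[[us[vs>=vs.max()-1].mean(),vs.max()+.5]],4),"rear",bp("top",[[us[vs<=vs.min()+1].mean(),vs.min()-.5]],30))
print("tub green",rect("top",(H>45)&(H<75)&(S>90)&box,41))
print("fuse white",rect("top",(S<40)&(V>150)&box&(np.arange(384)[:,None]<178),24))
cv2.imwrite("pics/rack.png",cv2.resize(im[140:228,205:270,::-1],None,fx=6.5,fy=6.5,interpolation=cv2.INTER_CUBIC))
E
```

```text
rack 0.98 [571.9  67.9 228.   92.9  -3. ] 1472
side_mat 0.64 [536.4 318.2 153.9 153.6   9.6] 2487
kit_tray 0.76 [ 519.4 -313.4  122.6  107.3   -8.1] 1367
power_relay 0.82 [498.6  72.8  45.4  53.6  -6.5] 243
power_relay 0.68 [ 5.363e+02  1.773e+02  2.950e+01  3.540e+01 -3.000e-01] 97
tub 0.64 [ 5.628e+02  6.790e+01  4.990e+01  5.260e+01 -3.000e-01] 237
fuse_box 0.8 [ 6.134e+02  6.570e+01  4.780e+01  6.540e+01 -3.000e-01] 306
rack (array([570.6,  69.3, 224.7,  88.4,  -3. ]), 1232)
L -3.3889367943572193 y@530 112.24264113893905
R -3.3389411812274266 y@530 28.92444182201876
front row 221 [[456.69187034  61.55803891   4.        ]] rear [[678.29308121  69.25452294  30.        ]]
tub green (array([543.7,  76.7,  10.5,  36.7, -26.9]), 12)
fuse white (array([615.2,  64.4,  42.3,  62.4,  -4.2]), 257)
```

View pics/rack.png

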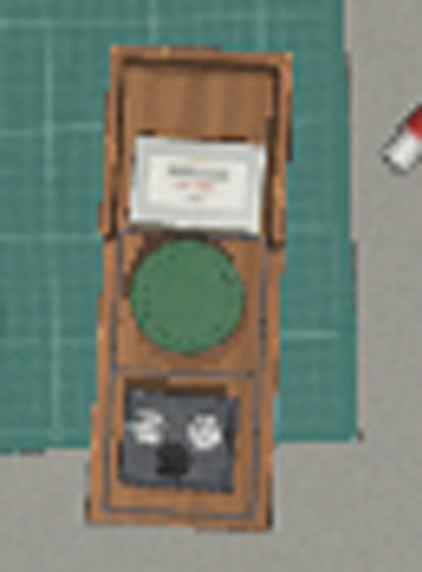

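The measurements agree: the rack origin is about (576.5, 67.9) with yaw −3.3°, the relay is 44x52 at (498,73), the tub at (562,68), and the fuse box at (614.5,65.5). I'll work out the approach to the relay now.

```bash
cat >> h.py <<'E'
def plan(*ps):
    for x,y,z,yaw in ps:
        a,b=rows((x,y,z),yaw);print((x,y,z,yaw),a.tolist(),b.tolist())
E
python3 -c "
from h import *
plan((498,73,200,86.7))"
```

```text
(498, 73, 200, 86.7) [-12.13, 11.652, 1.332] [0.002, -0.001, 5.412]
```

carry_out(
  targets=[-12.13,11.65,1.3,0,0,5.4,85,-12.13,11.65,1.3,0,0,5.4,85,-12.13,11.65,1.3,0,0,5.4,85,-12.13,11.65,1.3,0,0,5.4,85,-12.13,11.65,1.3,0,0,5.4,85,-12.13,11.65,1.3,0,0,5.4,85,-12.13,11.65,1.3,0,0,5.4,85,-12.13,11.65,1.3,0,0,5.4,85,-12.13,11.65,1.3,0,0,5.4,85,-12.13,11.65,1.3,0,0,5.4,85,-12.13,11.65,1.3,0,0,5.4,85,-12.13,11.65,1.3,0,0,5.4,85],
  squeeze=40,
)

```text
time_s: 2.25
tcp_pos: [426.3, -100.4, 216.5]
tool_rot: [0.001, 0.028, 1.0, 0.0]
wrist_force: [2.1, -0.6, -0.0]
width: 84.9
grip_force: 0.0
```

```bash
python3 -c "
from h import *
print(tool()[0],tool()[2]['joint_pos'])
plan((498,73,200,86.7))"
```

```text
[ 426.30791635 -100.36354572  216.47102446] [ 2.34063819e-01 -4.11978921e-01 -3.74013224e-01  4.48279706e-06
 -1.60712266e+00 -1.86094325e+00]
(498, 73, 200, 86.7) [-1.546, 4.428, 0.416] [0.005, 0.018, 0.017]
```

carry_out(
  targets=[-1.55,4.43,0.42,0,0,0,85,-1.55,4.43,0.42,0,0,0,85,-1.55,4.43,0.42,0,0,0,85,-1.55,4.43,0.42,0,0,0,85,-1.55,4.43,0.42,0,0,0,85,-1.55,4.43,0.42,0,0,0,85,-1.55,4.43,0.42,0,0,0,85,-1.55,4.43,1.5,0,0,0,85,-1.55,4.43,2.4,0,0,0,85,-1.55,4.43,2.9,0,0,0,85,-1.55,4.43,2.9,0,0,0,85,-1.55,4.43,2.9,0,0,0,85],
)

```text
time_s: 3.25
tcp_pos: [497.7, 69.9, 100.4]
tool_rot: [-0.0, 0.029, 1.0, -0.001]
wrist_force: [-0.4, 0.8, 0.4]
width: 85.4
grip_force: 0.0
```

```bash
python3 -c "
from h import *
im=r.camera('scene');cv2.imwrite('pics/s1.png',cv2.resize(im[120:300,180:400,::-1],None,fx=3,fy=3,interpolation=cv2.INTER_CUBIC))
print(tool()[0])
plan((498,73,32,86.7))"
```

```text
[498.72716485  70.34600906 102.1292063 ]
(498, 73, 32, 86.7) [0.026, 0.065, 1.753] [0.002, 0.028, 0.006]
```

View pics/s1.png

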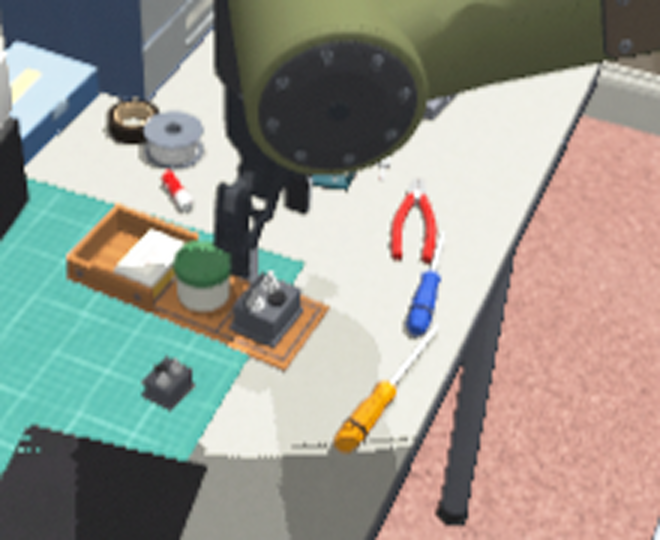

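```bash
python3 -c "
from h import *
m=r.camera_model('scene')
for X in((498,113,80),(498,28,80),(498,73,34)):
    c=np.array(m['R'])@X+m['t'];print(X,(m['fx']*c[0]/c[2]+m['cx']-180)*3,(m['fy']*c[1]/c[2]+m['cy']-120)*3)"
```

```text
(498, 113, 80) 248.1543376995711 283.93214388852726
(498, 28, 80) 291.6411957621645 220.21002804503237
(498, 73, 34) 268.2201003364059 293.0267574837708
```

The fingers straddle the relay as predicted, with the tips near (245,270) in the crop. Next I descend and grip.

carry_out(
  targets=[0.03,0.06,0.9,0,0,0,85,0.03,0.06,1.5,0,0,0,85,0.03,0.06,1.75,0,0,0,85,0.03,0.06,1.75,0,0,0,85,0.03,0.06,1.75,0,0,0,46,0.03,0.06,1.75,0,0,0,46,0.03,0.06,1.75,0,0,0,46,0.03,0.06,1.75,0,0,0,46,0.03,0.06,1.75,0,0,0,46,0.03,0.06,1.75,0,0,0,46,0.03,0.06,1.75,0,0,0,46,0.03,0.06,1.75,0,0,0,46],
  squeeze=40,
)

```text
time_s: 4.3
tcp_pos: [498.4, 74.0, 32.7]
tool_rot: [0.002, 0.028, 1.0, 0.001]
wrist_force: [-1.0, 0.5, 6.6]
width: 51.1
grip_force: 42.5
```

```bash
python3 -c "
from h import *
s=tool();print(s[0],s[2]['width'],s[2]['grip_force'],s[2]['wrist_force'])
plan((498,73,110,86.7),(498,314,110,86.7),(498,314,32,86.7))"
```

```text
[498.42809692  73.95154028  32.72700942] 51.144832059504694 42.49200403690338 [-1.04427573  0.46171048  6.59179444]
(498, 73, 110, 86.7) [0.002, -0.022, -1.932] [0.015, 0.046, 0.018]
(498, 314, 110, 86.7) [0.339, 5.994, -1.925] [0.015, 0.046, 0.018]
(498, 314, 32, 86.7) [0.347, 5.991, 0.025] [0.015, 0.046, 0.018]
```

carry_out(
  targets=[0,0,-0.6,0,0,0,46,0,0,-1.4,0,0,0,46,0,0,-1.9,0,0,0,46,0.1,0.6,-1.9,0,0,0,46,0.1,1.4,-1.9,0,0,0,46,0.2,2.2,-1.9,0,0,0,46,0.2,3.0,-1.9,0,0,0,46,0.3,3.8,-1.9,0,0,0,46,0.34,4.6,-1.9,0,0,0,46,0.34,5.4,-1.9,0,0,0,46,0.34,5.8,-1.9,0,0,0,46,0.34,6.0,-1.9,0,0,0,46],
)

```text
time_s: 5.3
tcp_pos: [496.6, 315.9, 106.1]
tool_rot: [-0.0, 0.027, 1.0, 0.0]
wrist_force: [0.7, -0.6, -2.0]
width: 51.4
grip_force: 42.1
```

carry_out(
  targets=[0,0,0,0,0,0,46,0,0,0,0,0,0,46],
)

```text
time_s: 5.47
tcp_pos: [496.8, 313.3, 106.1]
tool_rot: [-0.0, 0.028, 1.0, -0.0]
wrist_force: [-0.1, -0.7, -1.8]
width: 51.1
grip_force: 42.1
```

```bash
python3 -c "
from h import *
s=tool();print(s[0],s[2]['width'],s[2]['grip_force'],s[2]['wrist_force'])
plan((499,315,33,86.7),(499,315,32,86.7))"
```

```text
[496.78051087 313.31261324 106.06491224] 51.09274826700339 42.12940871715546 [-0.12713192 -0.73680595 -1.75378648]
(499, 315, 33, 86.7) [-0.054, 0.046, 1.827] [-0.004, -0.005, 0.013]
(499, 315, 32, 86.7) [-0.054, 0.046, 1.852] [-0.004, -0.005, 0.013]
```

carry_out(
  targets=[-0.05,0.05,0.7,0,0,0,46,-0.05,0.05,1.3,0,0,0,46,-0.05,0.05,1.7,0,0,0,46,-0.05,0.05,1.84,0,0,0,46,-0.05,0.05,1.85,0,0,0,46,-0.05,0.05,1.85,0,0,0,46,-0.05,0.05,1.85,0,0,0,75,-0.05,0.05,1.85,0,0,0,75,-0.05,0.05,1.85,0,0,0,75,-0.05,0.05,1.85,0,0,0,75,-0.05,0.05,1.2,0,0,0,75,-0.05,0.05,0.3,0,0,0,80],
)

```text
time_s: 6.47
tcp_pos: [497.1, 314.2, 90.8]
tool_rot: [-0.003, 0.028, 1.0, -0.003]
wrist_force: [0.8, 1.0, 0.8]
width: 80.1
grip_force: 0.0
```

```bash
python3 -c "
from h import *
s=tool();print(s[0],s[2]['width'],s[2]['wrist_force'])
for d in r.masks_of('side_mat','scene')[:0]:0
plan((561,68.5,120,86.7),(561,68.5,44,86.7))"
```

```text
[497.11969887 314.1561825   90.82366055] 80.07027494076891 [0.77821565 0.96268242 0.84810874]
(561, 68.5, 120, 86.7) [-1.838, -6.114, -0.446] [0.046, 0.082, 0.024]
(561, 68.5, 44, 86.7) [-1.824, -6.122, 1.454] [0.046, 0.082, 0.024]
```

carry_out(
  targets=[-0.1,-0.4,-0.6,0,0,0,85,-0.4,-1.2,-0.8,0,0,0,85,-0.7,-2.1,-0.8,0,0,0,85,-1.0,-3.0,-0.8,0,0,0,85,-1.3,-3.9,-0.8,0,0,0,85,-1.6,-4.8,-0.8,0,0,0,85,-1.84,-5.6,-0.6,0,0,0,85,-1.86,-6.1,-0.45,0,0,0,85,-1.86,-6.12,-0.45,0,0,0,85,-1.86,-6.12,-0.45,0,0,0,85,-1.86,-6.12,-0.45,0,0,0,85,-1.86,-6.12,-0.45,0,0,0,85],
  squeeze=25,
)

```text
time_s: 7.52
tcp_pos: [559.6, 68.1, 112.6]
tool_rot: [0.0, 0.028, 1.0, 0.0]
wrist_force: [-1.4, 0.2, -0.8]
width: 85.2
grip_force: 0.0
```

```bash
python3 -c "
from h import *
s=tool();print(s[0],s[2]['width'],s[2]['wrist_force'])
im=r.camera('scene');cv2.imwrite('pics/s2.png',cv2.resize(im[130:310,140:360,::-1],None,fx=3,fy=3,interpolation=cv2.INTER_CUBIC))
plan((562,68,43,86.7))"
```

```text
[559.64832448  68.10426337 112.60115318] 85.15599193395738 [-1.41707754  0.15656616 -0.764681  ]
(562, 68, 43, 86.7) [-0.059, -0.003, 1.738] [0.006, 0.008, 0.029]
```

View pics/s2.png

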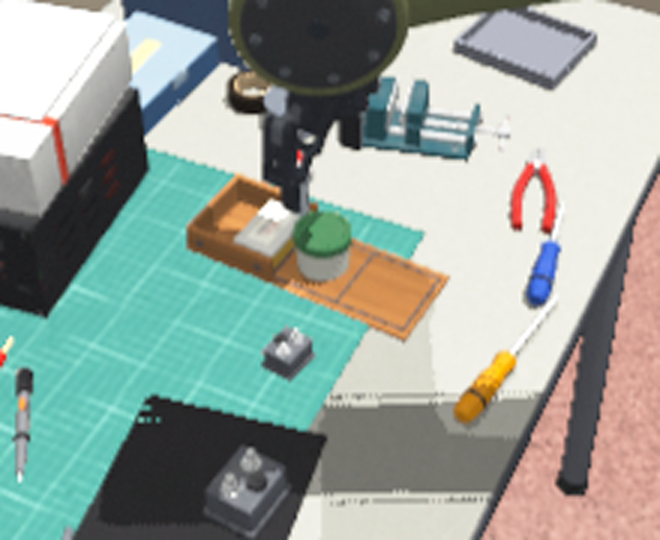

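The relay stands on the mat at (250,490), inside the edge. The front berth outline is now visible, and the gripper hangs over the tub at (323,245). Next I grip the tub by its lid.

carry_out(
  targets=[-0.06,0,0.7,0,0,0,85,-0.06,0,1.3,0,0,0,85,-0.06,0,1.7,0,0,0,85,-0.06,0,1.74,0,0,0,85,-0.06,0,1.74,0,0,0,45,-0.06,0,1.74,0,0,0,45,-0.06,0,1.74,0,0,0,45,-0.06,0,1.74,0,0,0,45,-0.06,0,1.74,0,0,0,45,-0.06,0,1.74,0,0,0,45,-0.06,0,1.74,0,0,0,45,-0.06,0,1.74,0,0,0,45],
)

```text
time_s: 8.57
tcp_pos: [563.0, 67.6, 44.6]
tool_rot: [0.002, 0.028, 1.0, 0.001]
wrist_force: [-1.2, 0.9, 6.0]
width: 49.8
grip_force: 26.4
```

```bash
python3 -c "
from h import *
s=tool();print(s[0],s[2]['width'],s[2]['grip_force'],s[2]['wrist_force'])
plan((562,68,120,86.7),(575,314,120,86.7))"
```

```text
[562.97100377  67.56120459  44.60890141] 49.779021149648614 26.40238255262375 [-1.18252577  0.88105234  6.00953608]
(562, 68, 120, 86.7) [0.019, 0.012, -1.885] [0.017, 0.038, 0.019]
(575, 314, 120, 86.7) [0.038, 6.171, -1.876] [0.017, 0.038, 0.019]
```

carry_out(
  targets=[0,0,-0.6,0,0,0,45,0,0,-1.4,0,0,0,45,0,0,-1.9,0,0,0,45,0,0.6,-1.9,0,0,0,45,0,1.4,-1.9,0,0,0,45,0,2.2,-1.9,0,0,0,45,0,3.0,-1.9,0,0,0,45,0,3.8,-1.9,0,0,0,45,0.02,4.6,-1.9,0,0,0,45,0.02,5.4,-1.9,0,0,0,45,0.02,6.0,-1.9,0,0,0,45,0.02,6.2,-1.9,0,0,0,45],
)

```text
time_s: 9.57
tcp_pos: [574.5, 317.6, 117.8]
tool_rot: [-0.0, 0.027, 1.0, 0.0]
wrist_force: [-1.0, -1.0, -0.1]
width: 50.0
grip_force: 26.4
```

carry_out(
  targets=[0,0,0,0,0,0,45,0,0,0,0,0,0,45],
)

```text
time_s: 9.73
tcp_pos: [574.8, 314.3, 118.1]
tool_rot: [-0.0, 0.028, 1.0, -0.0]
wrist_force: [-1.1, 0.4, -0.7]
width: 49.8
grip_force: 26.4
```

```bash
python3 -c "
from h import *
s=tool();print(s[0],s[2]['width'],s[2]['grip_force'],s[2]['wrist_force'])
plan((575,316,44,86.7))"
```

```text
[574.81175708 314.33192664 118.14075279] 49.77643926786046 26.363988518714905 [-1.11098633  0.3898725  -0.68201578]
(575, 316, 44, 86.7) [-0.004, 0.043, 1.853] [-0.006, -0.008, 0.017]
```

carry_out(
  targets=[0,0.04,0.7,0,0,0,45,0,0.04,1.3,0,0,0,45,0,0.04,1.7,0,0,0,45,0,0.04,1.84,0,0,0,45,0,0.04,1.85,0,0,0,45,0,0.04,1.85,0,0,0,45,0,0.04,1.85,0,0,0,75,0,0.04,1.85,0,0,0,75,0,0.04,1.85,0,0,0,75,0,0.04,1.85,0,0,0,75,0,0.04,1.2,0,0,0,75,0,0.04,0,0,0,0,75],
)

```text
time_s: 10.73
tcp_pos: [572.6, 314.7, 107.1]
tool_rot: [-0.004, 0.028, 1.0, -0.003]
wrist_force: [1.7, 0.4, -0.5]
width: 74.9
grip_force: 0.0
```

```bash
python3 -c "
from h import *
s=tool();print(s[0],s[2]['width'],s[2]['joint_pos'])
plan((614.5,65.7,120,-3.3))"
```

```text
[572.59772363 314.65348111 107.06475131] 74.90046903916432 [ 8.06828258e-01  2.18731573e-01  1.41899664e-02 -2.20746631e-03
 -1.37630338e+00 -2.43396266e+00]
(614.5, 65.7, 120, -3.3) [-1.397, -6.156, -0.296] [0.017, -0.13, -17.99]
```

carry_out(
  targets=[0,-0.4,-0.3,0,0,-1.4,62,-0.3,-1.2,-0.6,0,0,-2.8,62,-0.6,-2.0,-0.6,0,0,-4.2,62,-0.8,-2.9,-0.6,0,0,-5.6,62,-1.0,-3.8,-0.6,0,0,-7.0,62,-1.2,-4.6,-0.6,0,0,-8.4,62,-1.4,-5.3,-0.6,0,0,-9.8,62,-1.4,-5.9,-0.6,0,0,-11.2,62,-1.4,-6.16,-0.5,0,0,-12.6,62,-1.4,-6.16,-0.3,0,0,-14,62,-1.4,-6.16,-0.3,0,0,-15.4,62,-1.4,-6.16,-0.3,0,0,-16.8,62],
  squeeze=25,
)

```text
time_s: 11.73
tcp_pos: [616.9, 66.5, 123.7]
tool_rot: [-0.0, -0.65, 0.76, 0.0]
wrist_force: [0.0, 0.9, 0.3]
width: 62.1
grip_force: 0.0
```

carry_out(
  targets=[0,0,0,0,0,-1.2,62,0,0,0,0,0,-1.2,62,0,0,0,0,0,-1.2,62],
)

```text
time_s: 11.98
tcp_pos: [617.1, 67.1, 124.2]
tool_rot: [0.0, -0.686, 0.728, 0.0]
wrist_force: [-0.1, -0.5, 0.7]
width: 62.0
grip_force: 0.0
```

```bash
python3 -c "
from h import *
s=tool();print(s[0],s[2]['width'],s[2]['joint_pos'])
im=r.camera('scene');cv2.imwrite('pics/s3.png',cv2.resize(im[140:320,140:360,::-1],None,fx=3.3,fy=3.3,interpolation=cv2.INTER_CUBIC))
m=r.camera_model('scene')
for X in((614.5+31,64,60),(614.5-31,67.5,60),(614.5,65.7,24)):
    c=np.array(m['R'])@X+m['t'];print(X,(m['fx']*c[0]/c[2]+m['cx']-140)*3.3,(m['fy']*c[1]/c[2]+m['cy']-140)*3.3)
plan((614.5,65.7,70,-3.3),(614.5,65.7,28,-3.3))"
```

```text
[617.11799131  67.12016933 124.24052693] 61.969597017209374 [ 4.30362821e-01  1.17578257e-01 -6.84318845e-02 -1.18431881e-04
 -1.38462294e+00 -4.89861675e-01]
(645.5, 64, 60) 262.87720849049913 167.94864787376432
(583.5, 67.5, 60) 330.4148886723778 193.84240922424198
(614.5, 65.7, 24) 298.1885436877537 214.2803965050818
(614.5, 65.7, 70, -3.3) [0.04, 0.064, 1.356] [-0.001, 0.002, -0.025]
(614.5, 65.7, 28, -3.3) [0.04, 0.064, 2.406] [-0.001, 0.002, -0.025]
```

View pics/s3.png

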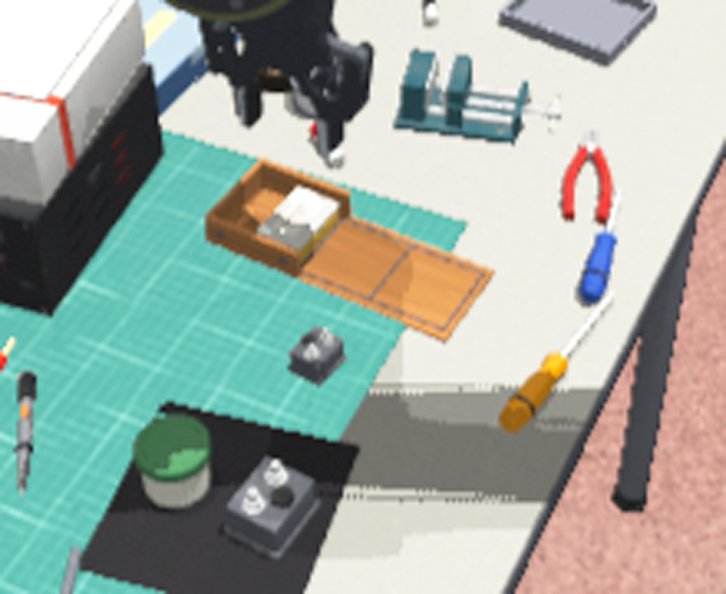

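Both pieces stand well inside the mat, the tub at (172,460) and the relay at (270,505). The fuse box is centred at (300,217), close to my projected (298,214). Next I descend with the 62 mm opening.

carry_out(
  targets=[0.04,0.06,0.7,0,0,0,62,0.04,0.06,1.3,0,0,0,62,0.04,0.06,1.8,0,0,0,62,0.04,0.06,2.2,0,0,0,62,0.04,0.06,2.4,0,0,0,62,0.04,0.06,2.41,0,0,0,62,0.04,0.06,2.41,0,0,0,62],
)

```text
time_s: 12.62
tcp_pos: [614.8, 65.6, 28.1]
tool_rot: [-0.0, -0.687, 0.727, -0.0]
wrist_force: [-0.8, -1.2, -0.3]
width: 62.1
grip_force: 0.0
```

carry_out(
  targets=[0,0,0,0,0,0,35,0,0,0,0,0,0,35,0,0,0,0,0,0,35,0,0,0,0,0,0,35,0,0,0,0,0,0,35,0,0,0,0,0,0,35,0,0,0,0,0,0,35],
)

```text
time_s: 13.2
tcp_pos: [615.6, 65.9, 29.6]
tool_rot: [0.001, -0.687, 0.727, -0.001]
wrist_force: [0.3, 0.3, 6.3]
width: 39.8
grip_force: 26.8
```

```bash
python3 -c "
from h import *
s=tool();print(s[0],s[2]['width'],s[2]['grip_force'],s[2]['wrist_force'])
plan((614.5,65.7,110,-3.3))"
```

```text
[615.62028285  65.90630559  29.56873169] 39.769052839368506 26.76730066537857 [0.2502419  0.31226563 6.27578989]
(614.5, 65.7, 110, -3.3) [0.005, 0.022, -2.011] [-0.032, 0.009, 0.016]
```

carry_out(
  targets=[0,0,-0.2,0,0,0,35,0,0,-0.6,0,0,0,35,0,0,-1.1,0,0,0,35,0,0,-1.6,0,0,0,35,0,0,-2.1,0,0,0,35,0,0,-2.6,0,0,0,35,0,0,-2.9,0,0,0,35,0,0,-3.0,0,0,0,35,0,0,-3.0,0,0,0,35],
)

```text
time_s: 13.95
tcp_pos: [614.9, 65.7, 148.6]
tool_rot: [0.001, -0.687, 0.727, -0.0]
wrist_force: [-0.5, 0.3, -0.2]
width: 39.6
grip_force: 26.0
```

```bash
python3 -c "
from h import *
s=tool();print(s[0],s[2]['width'],s[2]['grip_force'],s[2]['wrist_force'])
im=r.camera('scene');cv2.imwrite('pics/s4.png',cv2.resize(im[100:280,180:400,::-1],None,fx=3.3,fy=3.3,interpolation=cv2.INTER_CUBIC))
t=r.camera('top')
for d in r.masks_of('kit_tray','top')[:2]:print(round(d['score'],2),rect('top',d['pixels'],16))
m=np.zeros(t.shape[:2],bool)
hsv=cv2.cvtColor(t,cv2.COLOR_RGB2HSV)
print(hsv[190:215:4,355:375:5].tolist())
cv2.imwrite('pics/tray.png',cv2.resize(t[170:230,335:390,::-1],None,fx=8,fy=8,interpolation=cv2.INTER_CUBIC))
"
```

```text
[614.8704599   65.72092098 148.57642556] 39.63557328362017 26.00648045539856 [-0.46511465  0.28047373 -0.15732721]
0.92 (array([ 519.8, -313.8,  120.1,  102.7,   -8.7]), 1282)
0.74 (array([565.9,  68.2, 214.8,  88.6,  -2.4]), 1332)
[[[116, 13, 134], [120, 15, 135], [111, 13, 133], [111, 13, 134]], [[116, 15, 137], [111, 13, 133], [107, 13, 133], [116, 13, 134]], [[116, 15, 134], [120, 17, 135], [113, 15, 135], [105, 11, 134]], [[105, 12, 133], [115, 11, 136], [113, 15, 134], [115, 12, 132]], [[113, 15, 137], [116, 13, 135], [115, 11, 134], [107, 13, 133]], [[109, 15, 134], [105, 15, 136], [111, 13, 137], [107, 17, 136]], [[113, 15, 138], [103, 17, 136], [110, 11, 136], [116, 13, 133]]]
```

View pics/s4.png

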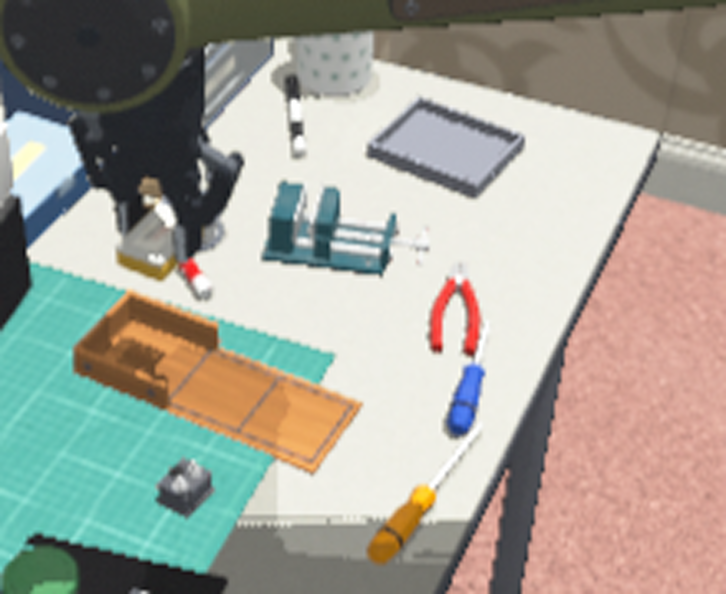

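View pics/tray.png

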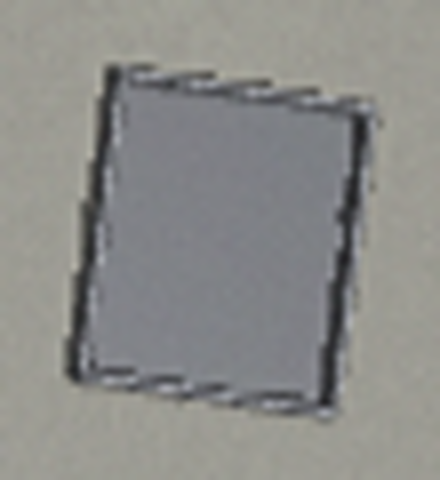

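The box is gripped level at (150,250). The tray is empty, with its centre at about (520,−314) and yaw −8°.

```bash
python3 -c "
from h import *
plan((520.5,-314,150,-8.4))"
```

```text
(520.5, -314, 150, -8.4) [9.604, 1.795, -0.093] [0.031, -0.007, 1.032]
```

carry_out(
  targets=[0.4,0.1,0,0,0,0.1,35,1.1,0.2,0,0,0,0.2,35,1.9,0.35,0,0,0,0.3,35,2.7,0.5,0,0,0,0.4,35,3.5,0.65,0,0,0,0.5,35,4.3,0.8,0,0,0,0.6,35,5.1,1.0,0,0,0,0.7,35,5.9,1.1,0,0,0,0.8,35,6.7,1.25,0,0,0,0.9,35,7.5,1.4,0,0,0,1.0,35,8.3,1.55,0,0,0,1.0,35,8.9,1.7,0,0,0,1.0,35],
)

```text
time_s: 15.1
tcp_pos: [524.9, -288.4, 146.4]
tool_rot: [-0.001, -0.654, 0.757, 0.001]
wrist_force: [-0.8, 0.2, 0.4]
width: 39.6
grip_force: 26.0
```

carry_out(
  targets=[0.4,0.05,0,0,0,0,35,0.6,0.1,0,0,0,0,35,0.7,0.1,0,0,0,0,35,0.7,0.1,0,0,0,0,35,0.7,0.1,0,0,0,0,35],
)

```text
time_s: 15.52
tcp_pos: [518.7, -312.5, 147.3]
tool_rot: [-0.0, -0.655, 0.756, 0.0]
wrist_force: [-0.2, 0.1, 0.6]
width: 39.8
grip_force: 26.0
```

```bash
python3 -c "
from h import *
s=tool();print(s[0],s[2]['width'],s[2]['grip_force'],s[2]['wrist_force'])
plan((520.5,-314,29.8,-8.4))"
```

```text
[ 518.7343435  -312.54248212  147.32429475] 39.76735992518753 25.984653532505035 [-0.21924922  0.09315422  0.5861636 ]
(520.5, -314, 29.8, -8.4) [0.031, -0.05, 2.938] [0.006, 0.004, 0.038]
```

carry_out(
  targets=[0.03,-0.05,0.5,0,0,0,35,0.03,-0.05,1.1,0,0,0,35,0.03,-0.05,1.7,0,0,0,35,0.03,-0.05,2.3,0,0,0,35,0.03,-0.05,2.6,0,0,0,35,0.03,-0.05,2.8,0,0,0,35,0.03,-0.05,2.9,0,0,0,35,0.03,-0.05,2.93,0,0,0,35,0.03,-0.05,2.94,0,0,0,35,0.03,-0.05,2.94,0,0,0,35],
)

```text
time_s: 16.35
tcp_pos: [521.2, -314.8, 31.5]
tool_rot: [0.0, -0.655, 0.756, -0.001]
wrist_force: [-1.2, 0.0, 0.1]
width: 40.0
grip_force: 26.0
```

```bash
python3 -c "
from h import *
s=tool();print(s[0],s[2]['width'],s[2]['grip_force'],s[2]['wrist_force'])
im=r.camera('scene');cv2.imwrite('pics/s5.png',cv2.resize(im[80:200,250:400,::-1],None,fx=4,fy=4,interpolation=cv2.INTER_CUBIC))
"
```

```text
[ 521.22695363 -314.84855075   31.47572225] 39.96700974889576 25.993212461471558 [-1.23396957e+00  1.17200396e-03  1.12626545e-01]
```

View pics/s5.png

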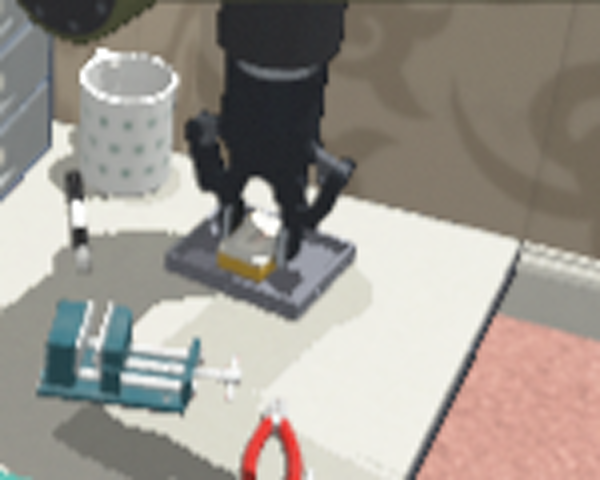

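The box is inside the tray, at (250,250) in the crop, and about 1.5 mm above the floor. I'll lower the rest, release and rise.

carry_out(
  targets=[0,0,0.03,0,0,0,35,0,0,0.05,0,0,0,35,0,0,0.05,0,0,0,35,0,0,0.05,0,0,0,35],
)

```text
time_s: 16.73
tcp_pos: [521.0, -314.9, 29.6]
tool_rot: [0.0, -0.655, 0.756, -0.001]
wrist_force: [-1.7, 2.3, 4.8]
width: 40.3
grip_force: 26.6
```

carry_out(
  targets=[0,0,0,0,0,0,58,0,0,0,0,0,0,58,0,0,0,0,0,0,58,0,0,0,0,0,0,58,0,0,-0.3,0,0,0,58,0,0,-1.0,0,0,0,58,0,0,-1.9,0,0,0,58,0,0,-2.8,0,0,0,58,0,0,-3.2,0,0,0,58,0,0,-3.2,0,0,0,58],
)

```text
time_s: 17.57
tcp_pos: [522.4, -315.9, 163.5]
tool_rot: [0.002, -0.655, 0.756, -0.005]
wrist_force: [0.3, 0.7, 0.6]
width: 57.9
grip_force: 0.0
```

```bash
python3 -c "
from h import *
s=tool();print(s[0],s[2]['width'],s[2]['joint_pos'])
im=r.camera('scene');cv2.imwrite('pics/s6.png',cv2.resize(im[100:330,140:400,::-1],None,fx=2.5,fy=2.5,interpolation=cv2.INTER_CUBIC))
for c in ('top','scene'):
  for n,z in(('power_relay',33),('tub',44)):
    if c=='top' and n=='power_relay': r.camera('top')
    print(c,n,[(rect(c,d['pixels'],z)[0].tolist(),round(d['score'],2)) for d in r.masks_of(n,c)[:3]],[(np.round(d['position']).tolist(),round(d['score'],2)) for d in r.spot_point(n,c)[:3]])
plan((497.5,314.5,120,86.7),(574,315,120,86.7))
"
```

```text
[ 522.42454564 -315.86204847  163.45820119] 57.90078662590311 [-0.21480858  0.0676388  -0.05068796  0.00230626 -1.44286056  0.07103463]
top power_relay [([497.2, 308.7, 49.8, 59.3, -0.3], 0.67), ([534.6, 175.5, 32.4, 38.3, -0.3], 0.44)] [([502.0, 311.0, 4.0], 0.71), ([539.0, 180.0, 2.0], 0.54)]
top tub [([565.1, 66.4, 222.0, 90.3, -1.9], 0.69), ([574.1, 311.5, 53.1, 55.5, 0.6], 0.61)] [([575.0, 314.0, 4.0], 0.6)]
scene power_relay [([493.3, 325.7, 58.4, 72.3, -4.2], 0.81), ([528.9, 195.2, 44.1, 50.3, -6.4], 0.63), ([524.1, 338.4, 149.8, 152.7, 9.5], 0.29)] [([497.0, 316.0, 5.0], 0.78), ([536.0, 178.0, 2.0], 0.67)]
scene tub [([568.5, 326.7, 52.8, 77.6, 31.1], 0.76)] [([568.0, 318.0, 4.0], 0.66)]
(497.5, 314.5, 120, 86.7) [-15.484, 2.814, 0.891] [0.013, -0.01, 17.013]
(574, 315, 120, 86.7) [-15.77, 0.923, 0.888] [0.013, -0.01, 17.013]
```

View pics/s6.png

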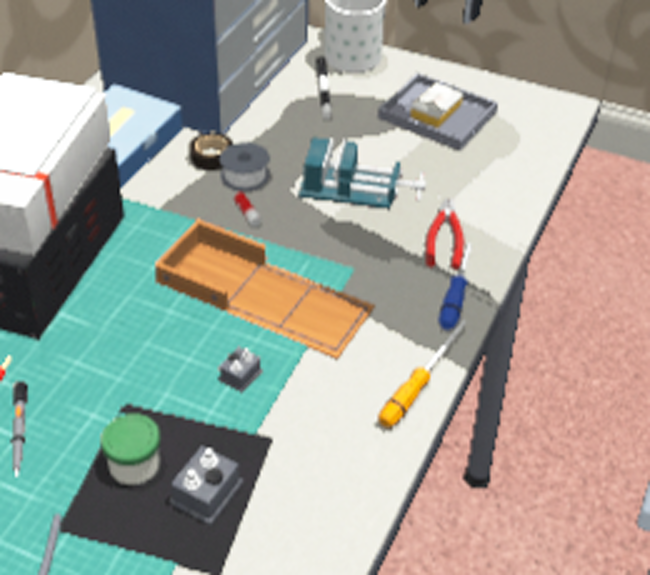

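The fuse box lies flat in the tray at (437,103). The relay and tub on the mat are undisturbed. Next I fetch the relay.

carry_out(
  targets=[-0.5,0.1,0,0,0,1.4,85,-1.4,0.3,0,0,0,2.8,85,-2.4,0.5,0,0,0,4.2,85,-3.4,0.6,0,0,0,5.6,85,-4.4,0.8,0,0,0,7,85,-5.4,1.0,0,0,0,8.4,85,-6.4,1.2,0,0,0,9.8,85,-7.4,1.35,0,0,0,11.2,85,-8.4,1.5,0,0,0,12.6,85,-9.4,1.7,0,0,0,14,85,-10.4,1.9,0,0,0,15.4,85,-11.4,2.1,0,0,0,16.8,85],
  squeeze=40,
)

```text
time_s: 19.07
tcp_pos: [504.3, 113.2, 156.3]
tool_rot: [0.0, -0.035, 0.999, 0.0]
wrist_force: [1.0, 0.1, 0.1]
width: 85.4
grip_force: 0.0
```

```bash
python3 -c "
from h import *
print(tool()[0],tool()[2]['joint_pos'])
for q in((297.5,308),(245,283.5),(350.5,328)): print(bp('scene',[[q[0]/2.5+140,q[1]/2.5+100]],4))
plan((497.5,314,110,86.7))
"
```

```text
[504.34032836 113.18080508 156.26796858] [ 6.10717843e-01 -1.74410894e-01 -2.95603439e-01 -1.55823719e-05
 -1.44924398e+00 -2.11072259e+00]
[[525.90590997  75.51299513   4.        ]]
[[591.60862275  67.22485569   4.        ]]
[[465.17747659  77.50005977   4.        ]]
(497.5, 314, 110, 86.7) [-0.184, 5.02, 1.158] [0.002, 0.003, 1.471]
```

carry_out(
  targets=[0,0.6,0,0,0,1,85,0,1.5,0.1,0,0,1.47,85,-0.1,2.4,0.2,0,0,1.47,85,-0.18,3.3,0.3,0,0,1.47,85,-0.18,4.2,0.4,0,0,1.47,85,-0.18,4.8,0.6,0,0,1.47,85,-0.18,5.02,0.9,0,0,1.47,85,-0.18,5.02,1.16,0,0,1.47,85,-0.18,5.02,1.16,0,0,1.47,85,-0.18,5.02,1.16,0,0,1.47,85],
)

```text
time_s: 19.9
tcp_pos: [496.6, 310.9, 108.9]
tool_rot: [-0.001, 0.026, 1.0, -0.001]
wrist_force: [0.5, 0.2, 0.0]
width: 85.2
grip_force: 0.0
```

```bash
python3 -c "
from h import *
s=tool();print(s[0],s[2]['width'])
plan((497.5,314.3,31.2,86.7))
"
```

```text
[496.55697413 310.91850994 108.91165753] 85.20595828880693
(497.5, 314.3, 31.2, 86.7) [-0.021, 0.089, 1.943] [-0.019, -0.013, 0.056]
```

carry_out(
  targets=[-0.02,0.08,0.6,0,0,0.06,85,-0.02,0.08,1.2,0,0,0.06,85,-0.02,0.08,1.7,0,0,0.06,85,-0.02,0.08,1.94,0,0,0.06,85,-0.02,0.08,1.94,0,0,0.06,85,-0.02,0.08,1.94,0,0,0.06,46,-0.02,0.08,1.94,0,0,0.06,46,-0.02,0.08,1.94,0,0,0.06,46,-0.02,0.08,1.94,0,0,0.06,46,-0.02,0.08,1.94,0,0,0.06,46,-0.02,0.08,1.94,0,0,0.06,46,-0.02,0.08,1.94,0,0,0.06,46],
)

```text
time_s: 20.9
tcp_pos: [498.7, 316.1, 34.5]
tool_rot: [0.001, 0.028, 1.0, 0.001]
wrist_force: [-1.1, 0.3, 5.9]
width: 51.3
grip_force: 44.1
```

```bash
python3 -c "
from h import *
s=tool();print(s[0],s[2]['width'],s[2]['grip_force'],s[2]['wrist_force'])
plan((497,73,110,86.7))
"
```

```text
[498.69252108 316.10485003  34.45916427] 51.27012934806237 44.0686172246933 [-1.09882346  0.26706298  5.90917979]
(497, 73, 110, 86.7) [-0.308, -6.066, -1.9] [0.024, 0.032, 0.009]
```

carry_out(
  targets=[0,0,-0.6,0,0,0,46,0,0,-1.4,0,0,0,46,0,0,-1.9,0,0,0,46,0,-0.6,-1.9,0,0,0,46,-0.1,-1.4,-1.9,0,0,0,46,-0.2,-2.2,-1.9,0,0,0,46,-0.3,-3.0,-1.9,0,0,0,46,-0.3,-3.8,-1.9,0,0,0,46,-0.3,-4.6,-1.9,0,0,0,46,-0.3,-5.4,-1.9,0,0,0,46,-0.3,-5.9,-1.9,0,0,0,46,-0.3,-6.06,-1.9,0,0,0,46],
)

```text
time_s: 21.9
tcp_pos: [495.3, 70.3, 108.3]
tool_rot: [-0.0, 0.03, 1.0, 0.0]
wrist_force: [0.2, 0.3, -1.5]
width: 51.1
grip_force: 43.2
```

carry_out(
  targets=[0,0,0,0,0,0,46,0,0,0,0,0,0,46,0,0,0,0,0,0,46],
)

```text
time_s: 22.15
tcp_pos: [495.8, 73.6, 108.1]
tool_rot: [-0.0, 0.028, 1.0, 0.0]
wrist_force: [0.1, -0.1, -1.0]
width: 50.8
grip_force: 43.2
```

```bash
python3 -c "
from h import *
s=tool();print(s[0],s[2]['width'],s[2]['grip_force'],s[2]['wrist_force'])
plan((497,72.8,35.6,86.7))
"
```

```text
[495.8349313   73.58488933 108.10116906] 50.79736593657529 43.16425859928131 [ 0.1011504  -0.09708178 -0.97976548]
(497, 72.8, 35.6, 86.7) [-0.03, -0.019, 1.813] [0.004, -0.001, 0.012]
```

carry_out(
  targets=[-0.03,-0.02,0.5,0,0,0,46,-0.03,-0.02,1.1,0,0,0,46,-0.03,-0.02,1.5,0,0,0,46,-0.03,-0.02,1.7,0,0,0,46,-0.03,-0.02,1.78,0,0,0,46,-0.03,-0.02,1.81,0,0,0,46,-0.03,-0.02,1.82,0,0,0,46,-0.03,-0.02,1.82,0,0,0,46],
)

```text
time_s: 22.82
tcp_pos: [497.5, 72.3, 36.3]
tool_rot: [0.001, 0.028, 1.0, 0.0]
wrist_force: [-0.4, -0.7, -1.1]
width: 50.9
grip_force: 43.2
```

carry_out(
  targets=[0,0,0.02,0,0,0,46,0,0,0.04,0,0,0,46,0,0,0.04,0,0,0,46,0,0,0.04,0,0,0,46],
)

```text
time_s: 23.15
tcp_pos: [497.7, 72.1, 35.5]
tool_rot: [0.001, 0.029, 1.0, 0.0]
wrist_force: [-2.1, 0.3, 5.9]
width: 51.4
grip_force: 43.8
```

Contact: the relay is seated at the expected height of 35.5. I'll release and rise, then go for the tub.

carry_out(
  targets=[0,0,0,0,0,0,85,0,0,0,0,0,0,85,0,0,0,0,0,0,85,0,0,0,0,0,0,85,0,0,-0.4,0,0,0,85,0,0,-1.2,0,0,0,85,0,0,-2.0,0,0,0,85,0,0,-2.1,0,0,0,85,0,0,-2.1,0,0,0,85],
  squeeze=25,
)

```text
time_s: 23.9
tcp_pos: [498.3, 72.3, 120.7]
tool_rot: [0.002, 0.029, 1.0, 0.001]
wrist_force: [0.2, -0.2, -0.7]
width: 85.1
grip_force: 0.0
```

```bash
python3 -c "
from h import *
s=tool();print(s[0],s[2]['width'],s[2]['wrist_force'])
plan((574.5,315.3,118,86.7))
"
```

```text
[498.33979642  72.32464174 120.69626831] 85.14017059607542 [ 0.17312862 -0.22274411 -0.73449042]
(574.5, 315.3, 118, 86.7) [-1.553, 6.173, 0.09] [0.028, 0.055, 0.004]
```

carry_out(
  targets=[-0.1,0.4,0,0,0,0,85,-0.3,1.2,0,0,0,0,85,-0.5,2.1,0,0,0,0,85,-0.8,3.0,0,0,0,0,85,-1.0,3.9,0,0,0,0,85,-1.3,4.8,0,0,0,0,85,-1.5,5.6,0,0,0,0,85,-1.55,6.0,0.05,0,0,0,85,-1.55,6.17,0.09,0,0,0,85,-1.55,6.17,0.09,0,0,0,85,-1.55,6.17,0.09,0,0,0,85],
)

```text
time_s: 24.82
tcp_pos: [572.3, 314.3, 112.7]
tool_rot: [-0.001, 0.028, 1.0, -0.001]
wrist_force: [0.6, 0.1, 0.9]
width: 85.0
grip_force: 0.0
```

```bash
python3 -c "
from h import *
s=tool();print(s[0],s[2]['width'],s[2]['wrist_force'])
plan((574.5,315.3,42.5,86.7))
"
```

```text
[572.32240423 314.28333441 112.67534086] 84.96320861488044 [0.55704683 0.13839841 0.87291203]
(574.5, 315.3, 42.5, 86.7) [-0.056, 0.031, 1.754] [-0.019, -0.02, 0.007]
```

carry_out(
  targets=[-0.05,0.02,0.7,0,0,0,85,-0.05,0.02,1.3,0,0,0,85,-0.05,0.02,1.7,0,0,0,85,-0.05,0.02,1.75,0,0,0,85,-0.05,0.02,1.75,0,0,0,45,-0.05,0.02,1.75,0,0,0,45,-0.05,0.02,1.75,0,0,0,45,-0.05,0.02,1.75,0,0,0,45,-0.05,0.02,1.75,0,0,0,45,-0.05,0.02,1.75,0,0,0,45,-0.05,0.02,1.75,0,0,0,45,-0.05,0.02,1.75,0,0,0,45],
)

```text
time_s: 25.82
tcp_pos: [576.0, 315.8, 46.6]
tool_rot: [0.001, 0.028, 1.0, 0.001]
wrist_force: [-1.0, -1.6, 5.7]
width: 50.3
grip_force: 26.5
```

```bash
python3 -c "
from h import *
s=tool();print(s[0],s[2]['width'],s[2]['grip_force'],s[2]['wrist_force'])
plan((561,68.5,125,86.7))
"
```

```text
[576.01721266 315.75757668  46.62996712] 50.29388669079933 26.535768806934357 [-0.98273379 -1.59916125  5.7016499 ]
(561, 68.5, 125, 86.7) [0.017, -6.19, -1.97] [0.019, 0.033, 0.007]
```

carry_out(
  targets=[0,0,-0.6,0,0,0,45,0,0,-1.4,0,0,0,45,0,0,-1.95,0,0,0,45,0,-0.6,-1.95,0,0,0,45,0,-1.4,-1.95,0,0,0,45,0,-2.2,-1.95,0,0,0,45,0,-3.0,-1.95,0,0,0,45,0,-3.8,-1.95,0,0,0,45,0.02,-4.6,-1.95,0,0,0,45,0.02,-5.4,-1.95,0,0,0,45,0.02,-6.0,-1.95,0,0,0,45,0.02,-6.2,-1.95,0,0,0,45],
)

```text
time_s: 26.82
tcp_pos: [559.6, 65.1, 122.5]
tool_rot: [0.0, 0.03, 1.0, 0.0]
wrist_force: [-0.1, 0.2, -0.9]
width: 50.0
grip_force: 26.4
```

carry_out(
  targets=[0,0,0,0,0,0,45,0,0,0,0,0,0,45,0,0,0,0,0,0,45],
)

```text
time_s: 27.07
tcp_pos: [560.1, 68.6, 122.1]
tool_rot: [-0.0, 0.028, 1.0, 0.0]
wrist_force: [-0.3, 0.1, -0.5]
width: 49.8
grip_force: 26.4
```

```bash
python3 -c "
from h import *
s=tool();print(s[0],s[2]['width'],s[2]['grip_force'],s[2]['wrist_force'])
im=r.camera('scene');cv2.imwrite('pics/s7.png',cv2.resize(im[130:290,160:340,::-1],None,fx=3.7,fy=3.7,interpolation=cv2.INTER_CUBIC))
plan((561,68.5,48,86.7))
"
```

```text
[560.07364254  68.62034842 122.14090305] 49.753162967931964 26.37383669614792 [-0.31989701  0.14760845 -0.48060742]
(561, 68.5, 48, 86.7) [-0.025, -0.006, 1.851] [0.003, -0.002, 0.015]
```

View pics/s7.png

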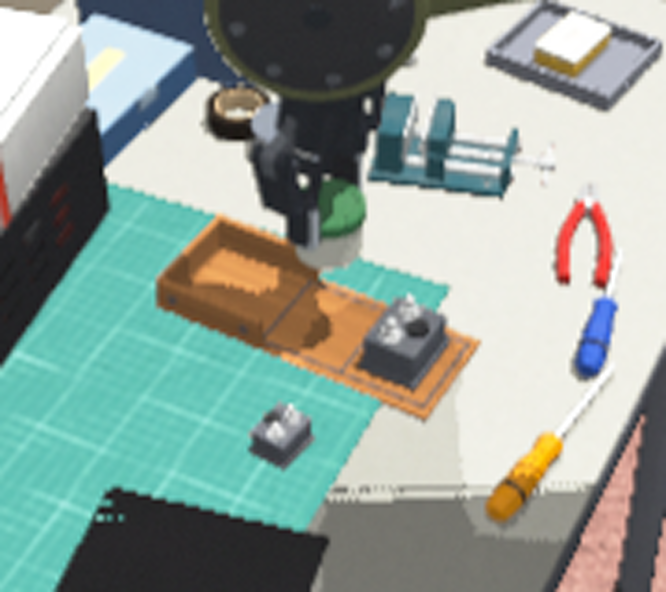

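The relay stands square in the front berth at (404,345). The tub hangs upright over the middle berth. Next I lower it.

carry_out(
  targets=[-0.02,0,0.5,0,0,0,45,-0.02,0,1.1,0,0,0,45,-0.02,0,1.5,0,0,0,45,-0.02,0,1.7,0,0,0,45,-0.02,0,1.8,0,0,0,45,-0.02,0,1.85,0,0,0,45,-0.02,0,1.87,0,0,0,45,-0.02,0,1.88,0,0,0,45,-0.02,0,1.88,0,0,0,45],
)

```text
time_s: 27.87
tcp_pos: [561.3, 68.0, 47.9]
tool_rot: [0.001, 0.029, 1.0, 0.0]
wrist_force: [-0.1, -0.0, -1.1]
width: 49.9
grip_force: 26.4
```

carry_out(
  targets=[0,0,0.02,0,0,0,45,0,0,0.04,0,0,0,45,0,0,0.04,0,0,0,45,0,0,0.04,0,0,0,45],
)

```text
time_s: 28.2
tcp_pos: [561.5, 68.0, 47.7]
tool_rot: [0.001, 0.028, 1.0, 0.0]
wrist_force: [-4.5, 1.0, 7.5]
width: 50.2
grip_force: 27.0
```

Contact at the expected height. I'll release, retreat upward and toward the robot so the cameras can see.

carry_out(
  targets=[0,0,0,0,0,0,80,0,0,0,0,0,0,80,0,0,0,0,0,0,80,0,0,0,0,0,0,80,0,0,-0.4,0,0,0,80,0,0,-1.2,0,0,0,80,0,0,-2.2,0,0,0,80,0,0,-3.0,0,0,0,80,0,-1,-3.5,0,0,0,80,0,-2,-3.5,0,0,0,80,0,-3,-3.5,0,0,0,80,0,-4,-3.5,0,0,0,80],
)

```text
time_s: 29.2
tcp_pos: [551.4, -93.4, 186.0]
tool_rot: [0.001, 0.028, 1.0, 0.0]
wrist_force: [1.1, 0.5, -1.0]
width: 80.1
grip_force: 0.0
```

carry_out(
  targets=[0,-0.8,0,0,0,0,80,0,-1,0,0,0,0,80,0,-1,0,0,0,0,80,0,-1,0,0,0,0,80],
)

```text
time_s: 29.53
tcp_pos: [549.2, -132.2, 185.0]
tool_rot: [-0.0, 0.029, 1.0, 0.0]
wrist_force: [0.3, 0.8, -1.0]
width: 80.2
grip_force: 0.0
```

```bash
python3 -c "
from h import *
s=tool();print(s[0],s[2]['width'],s[2]['wrist_force'])
a=r.camera('scene')[90:290,150:400,::-1];b=r.camera('top')[130:240,200:390,::-1]
cv2.imwrite('pics/f.png',np.vstack([cv2.resize(a,(500,400),interpolation=2),np.pad(cv2.resize(b,(345,200),interpolation=2),((0,0),(0,155),(0,0)))]))
for n,z in(('power_relay',34),('tub',45)): print(n,[(rect('top',d['pixels'],z)[0].tolist(),round(d['score'],2)) for d in r.masks_of(n,'top')[:2]])
"
```

```text
[ 549.24744805 -132.16799627  184.99781189] 80.21541042278086 [ 0.31118956  0.77498164 -0.97190995]
power_relay []
tub []
```

View pics/f.png

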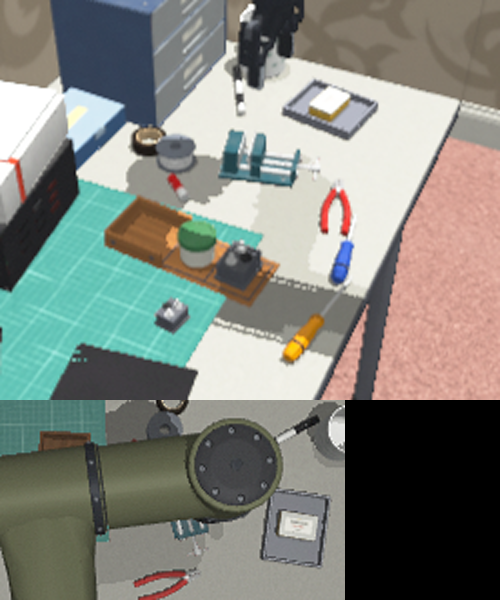

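carry_out(
  targets=[1,-1,-1,0,0,0,80,1.5,-2,-1,0,0,0,80,2,-3,-1,0,0,0,80,2.5,-4,-1,0,0,0,80,3,-5,-1,0,0,0,80,3.5,-6,-1,0,0,0,80,4,-7,-1,0,0,0,80,4,-7.5,-1,0,0,0,80,4,-7.5,-1,0,0,0,80,4,-7.5,-1,0,0,0,80,4,-7.5,-1,0,0,0,80],
)

```text
time_s: 30.65
tcp_pos: [372.3, -422.5, 224.9]
tool_rot: [-0.0, 0.029, 1.0, 0.0]
wrist_force: [0.1, -0.2, -0.5]
width: 79.9
grip_force: 0.0
```

```bash
python3 -c "
from h import *
s=tool();print(s[0],s[2]['time_s'])
b=r.camera('top')
cv2.imwrite('pics/g.png',cv2.resize(b[135:230,200:270,::-1],None,fx=6,fy=6,interpolation=2))
for n,z in(('power_relay',34),('tub',45)): print(n,[(rect('top',d['pixels'],z)[0].tolist(),round(d['score'],2)) for d in r.masks_of(n,'top')[:2]])
"
```

```text
[ 372.3265374  -422.49067153  224.9003715 ] 30.65
power_relay [([498.8, 71.3, 49.8, 52.8, -0.3], 0.65), ([535.8, 175.0, 33.2, 42.0, -8.5], 0.5)]
tub [([558.0, 67.7, 52.7, 52.5, -0.2], 0.55)]
```

View pics/g.png

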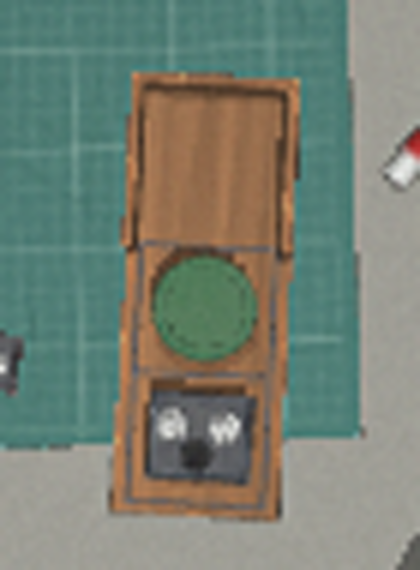

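The top view shows the tub centred on the middle berth at (203,307). The relay is square inside the front berth at (200,435), and the bay is empty. Handing the job in.

```bash
python3 -c "
from station import r
print(r.job_done())"
```

```text
the job is handed in; nothing more can be done
None
```

The job is done and handed in at about 31 s of the 128 s: the fuse box lies flat in the grey tray, and the relay (front berth, square to the rack) and the tub (middle berth) stand upright where they started; the hand-in returned no verdict.

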